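Offer up the sight-glass cover to the vacuum chamber

TASK

Take the black dust cap off the port of the vacuum chamber and set it down flat on the bench. Then pick up the blue cover plate by its hexagonal sight glass and hold it level about 10 mm above the chamber's flange, turned so that each of its four holes shows the whole threaded hole below, ready for a colleague to start the screws: never let the plate touch the chamber and its greased O-ring, finish while still holding it there motionless, and leave everything else on the bench where it is.

Things in the scene. Friction and masses are not known exactly. Their poses are not given: they have to be found in the camera images.
- chamber: Vacuum chamber fixed on the bench: grey block under an aluminium flange 130 x 104 mm, its face level, 62 mm above the bench, with a 34 mm port in the middle, a black O-ring (43 mm across) round it and four threaded holes. Origin on the bench under the port's centre; x along the long side, z up. A pump stub reaches 86 mm from the centre on the +x side, a bleed valve 73 mm on the +y side.
- port (a point): Centre of the port in the plane of the flange face (62 mm above the bench); axes as the chamber's.
- dust_cap: Black round dust cap, 54 mm across, 12 mm high, about 30 g, lying closed side up on the flange over port and O-ring, within 4 mm of their centre. Its origin is the centre of the closed side, so it reads 12 mm above the face that the cap lies on; its own z axis points down. Grip it across its round side.
- cover_plate: Blue cover plate, 100 x 76 x 8 mm, 0.2 to 0.4 kg, flat on the bench, with four 12 mm holes. The grip is the hexagonal steel sight glass in its middle: 38 mm across flats (two face the plate's +y and -y), from 8 to 36 mm above the underside. Origin at the centre of the underside; x along the 100 mm side, z up. A half turn gives the same hole pattern.
- hole0 (a point): Centre of a 12 mm clearance hole of the cover plate, on its underside, at x +36, y +24 mm in the plate's frame.
- hole1 (a point): Centre of a 12 mm clearance hole of the cover plate, on its underside, at x -36, y +24 mm in the plate's frame.
- hole2 (a point): Centre of a 12 mm clearance hole of the cover plate, on its underside, at x -36, y -24 mm in the plate's frame.
- hole3 (a point): Centre of a 12 mm clearance hole of the cover plate, on its underside, at x +36, y -24 mm in the plate's frame.
- thread0 (a point): Mouth of a 6 mm threaded hole in the flange face, at x +36, y +24 mm in the chamber's frame, 62 mm above the bench.
- thread1 (a point): Mouth of a 6 mm threaded hole in the flange face, at x -36, y +24 mm in the chamber's frame, 62 mm above the bench.
- thread2 (a point): Mouth of a 6 mm threaded hole in the flange face, at x -36, y -24 mm in the chamber's frame, 62 mm above the bench.
- thread3 (a point): Mouth of a 6 mm threaded hole in the flange face, at x +36, y -24 mm in the chamber's frame, 62 mm above the bench.
- screw_dish: Round steel dish, 74 mm across, 15 mm high (screws in it to 24 mm), holding the plate's four screws; origin under its centre. Leave alone.
- timer: White digital timer, 62 x 62 x 23 mm; origin under its centre. Leave alone.
- vial_blue: Standing vial with a blue cap, 25 mm across, 58 mm high; origin under its centre. Leave alone.
- dropper_bottle: Standing amber dropper bottle, 34 mm across, 102 mm high; origin under its centre. Leave alone.
- forceps_c: Steel forceps lying on the bench, 16 x 122 x 8 mm, long along its y; origin under its centre. Leave alone.

How it is judged:
By the outcome, as a careful person would: the job done as asked, in the order asked, and still so for the second after the job is handed in, while the arm keeps its last pose, push and grip.
It also fails if it takes over 48 s, if anything falls off the work surface, if the arm or the gripper's body presses on something with over 40 N, if the wrist force passes 120 N, or if a joint passes its speed limit or range.

ROBOT

A 6-joint arm with a two-finger parallel gripper is mounted at the origin on a cart in front of the work surface, level with it; the furniture and walls round the work are solid. World frame = base frame: x ahead of the robot, y to its left, z up, the work surface at z = 0. Lengths are in m, angles in rad, forces in N, time in s.
With the tool pointing down it reaches from about 0.325 to 0.85 m from the base axis. Payload 4.4 kg.
Tool frame: the origin (TCP) lies midway between the tips of the shut fingers; the grasp point (between the pads) lies 19 mm behind it; z points along the fingers, y is the line along which they close (so a half turn about z gives the same grasp; the last joint's range is limited). The gripper opens to 94 mm and grips with 3 to 60 N. Pads are 16 mm wide; open, the fingers measure 119 mm over their backs; the gripper's body (75 mm by 177 mm) begins 78 mm behind the grasp point.
Start: joints at [-1.393, 0.207, 1.542, -0, 1.393, -0.15], TCP at [0.185, -0.544, 0.205] pointing down, gripper open.
Joint ranges: [-2.73, 2.73], [-0.86, 2.22], [0.23, 2.46], [-1.11, 4.25], [0.08, 2.63], [-2.82, 2.82]. Speed limits (rad/s): [2.79, 2.79, 3.14, 3.14, 3.14, 3.14].

INTERFACE

Orientations are given as a rotation vector (axis times angle).
In Python, from bench import robot gives the robot as it stands.
- The arm moves only by the shell command python3 shift.py 'ROWS' [OPENING]. ROWS is rows parted by semicolons, their numbers by spaces, 1 to 20 of them, each of 4 numbers: dx, dy, dz in m, then a turn about the tool's z in rad; each row shifts and turns the commanded pose from where the row before left it, along the tool's axes as they then stand; what a row does not reach is not made up. A row lasts 1/12 s, in which the tool goes at most 0.0417 m and 0.125 rad, less where a joint would pass 70% of its speed; a pose out of reach is approached as far as the arm can. OPENING is the opening from 0.0 (shut) to 1.0 (fully open), set as the command begins (- or left out keeps the last). The fingers move at their own pace and stop on an object; the grip force is fixed at half the most. Time passes only in rows, so rows that do not move let the fingers close. It prints the time, the measured TCP pose, the force, the opening and the grip force at its end.
- robot.sense(): the state, without advancing time (a new reading comes with each control period).
- robot.capture(name): name is "scene" or "top"; returns (picture, depth): 420x560x3 uint8, blue, green, red; 420x560 float32, m along the optical axis (not along the pixel's ray), 0 where there is no reading.
- robot.camera_model(name): a dict with "fov_y" (degrees; the focal length in pixels is half the picture's height over the tangent of half this angle, whatever the lens; pixels are square), "cx", "cy" (the principal point, pixels), "view" (4x4, takes a point from world to camera coordinates). Camera axes: x right, y down, z forward; pixel columns grow to the right and rows downward; lengths in m; the calibration is good to about 2 mm. A picture is of the moment at which its call begins. camera_model takes no time and is no camera call.
- robot.close_job(): hands the job in; it is judged then, once.
The state is a dict: "time": time; "q": joint angles; "dq": joint speeds; "effort": joint torques, N m; "tcp_pos": TCP position; "orientation": TCP orientation; "contact_force": force on the tool from outside, world axes, zero at the start; "wrist_torque": the same for the moment, N m; "opening": opening from 0.0 (shut) to 1.0 (fully open); "finger_force": force on a finger pad.
Only numpy, scipy, OpenCV 4.12 (cv2) and the standard library are available. Lean on these libraries where they do the work, as an engineer would, in place of code of your own. Each camera call takes 0.05 s, during which the arm holds its last target. There are 200 camera calls.

## Working session

There is one attempt and no reset: what is moved stays moved. The work goes in short steps, Python scripts to look and compute and a shell command to move; the robot and the scene stay as the last step left them, time stands still between calls to the robot, and variables do not carry over. Pictures are saved under pics/ and viewed, at most 10 in all, crops included, and the job is handed in when it is done.

```bash
ls; mkdir -p pics
python3 - <<'E'
from bench import robot
import cv2,numpy as np
for n in("top","scene"):
    p,d=robot.capture(n); cv2.imwrite(f"pics/{n}0.png",p); np.save(n+"0.npy",d)
    print(n,robot.camera_model(n),p.shape,(d==0).mean())
print(robot.sense())
E
```

```text
bench.py
pics
shift.py
top {'fov_y': 44.12710912272067, 'cx': 288.6059889959246, 'cy': 215.11626830639398, 'view': array([[ 7.42601694e-04, -9.99999690e-01, -2.61683192e-04,
        -6.01657778e-02],
       [-9.83156006e-01, -6.82266456e-04, -1.82767072e-01,
         5.92077891e-01],
       [ 1.82766837e-01,  3.92998539e-04, -9.83156208e-01,
         1.59578554e+00],
       [ 0.00000000e+00,  0.00000000e+00,  0.00000000e+00,
         1.00000000e+00]])} (420, 560, 3) 0.004608843537414966
scene {'fov_y': 44.36202579260893, 'cx': 280.7854061609214, 'cy': 206.24311524287089, 'view': array([[-0.80736649, -0.58993948, -0.0114348 ,  0.43368566],
       [-0.35718896,  0.50407542, -0.78633582,  0.26867615],
       [ 0.46965455, -0.63077681, -0.61769347,  1.00182278],
       [ 0.        ,  0.        ,  0.        ,  1.        ]])} (420, 560, 3) 0.006960034013605442
{'time': 0.1, 'q': array([-1.39350032e+00,  2.07381595e-01,  1.54276872e+00, -5.09618481e-05,
        1.39351270e+00, -1.50515613e-01]), 'dq': array([ 0.00024209, -0.00234116, -0.00260952,  0.00183087, -0.00105712,
       -0.00016476]), 'effort': array([-1.01890955e-04, -3.71863747e+01, -2.82293880e+01,  7.00810784e-02,
        3.11639579e-02, -5.28930764e-05]), 'tcp_pos': array([ 0.18496958, -0.54367484,  0.20440045]), 'orientation': array([-3.09744334e+00, -5.12299105e-01,  1.22238908e-04]), 'contact_force': array([ 0.03189433, -0.20036868,  0.5275931 ]), 'wrist_torque': array([ 0.02400361,  0.06367777, -0.01240935]), 'finger_force': 0.0, 'opening': 1.001658448677714}
```

View pics/top0.png

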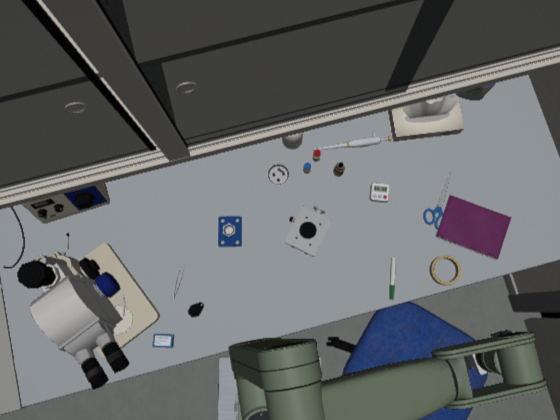

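View pics/scene0.png

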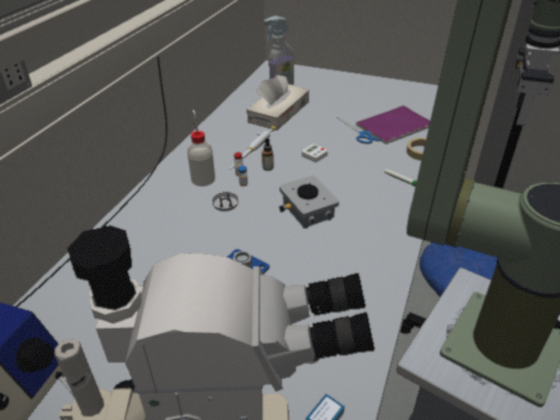

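```bash
cat > h.py <<'E'
import numpy as np,cv2
from bench import robot
def cam(n):
    m=robot.camera_model(n); f=210/np.tan(np.radians(m["fov_y"]/2))
    return np.array([[f,0,m["cx"]],[0,f,m["cy"]],[0,0,1]]),np.array(m["view"])
def proj(n,P):
    K,V=cam(n); c=np.atleast_2d(P)@V[:3,:3].T+V[:3,3]; u=c@K.T; return u[:,:2]/u[:,2:]
def onplane(n,uv,z):
    K,V=cam(n); uv=np.atleast_2d(uv).astype(float)
    r=np.c_[uv,np.ones(len(uv))]@np.linalg.inv(K).T@V[:3,:3]; o=-V[:3,:3].T@V[:3,3]
    return o+r*((z-o[2])/r[:,2])[:,None]
def cloud(n,d):
    K,V=cam(n); v,u=np.indices(d.shape); p=np.stack([u*d,v*d,d],-1)@np.linalg.inv(K).T
    return (p-V[:3,3])@V[:3,:3]
E
python3 - <<'E'
from h import *
p=cv2.imread("pics/top0.png"); d=np.load("top0.npy"); C=cloud("top",d)
for c in[(270,300),(200,260),(340,270)]: print("bench z",C[c[1],c[0]])
print("flange z",C[218,303],C[240,300],"cap",C[229,308])
a=cv2.resize(p[185:275,205:345],None,fx=5.7,fy=5.7,interpolation=cv2.INTER_CUBIC); cv2.imwrite("pics/z1.png",a)
s=cv2.imread("pics/scene0.png"); cv2.imwrite("pics/z2.png",cv2.resize(s[165:285,215:355],None,fx=5,fy=5,interpolation=cv2.INTER_CUBIC))
b=p.astype(int); m=((b[...,0]-b[...,2])>40).astype(np.uint8); m[:200]=0;m[260:]=0;m[:,:210]=0;m[:,250:]=0
r=cv2.minAreaRect(cv2.findNonZero(m)); bx=cv2.boxPoints(r); print(r); print(onplane("top",bx,.008).round(4))
E
```

```text
bench z [ 0.32641839 -0.0003802  -0.0026545 ]
bench z [0.45394332 0.22695478 0.00193893]
bench z [ 0.42181486 -0.22538488  0.00410833]
flange z [ 0.58131422 -0.1053162   0.06291316] [ 0.51097424 -0.09556969  0.06381815] cap [ 0.54497718 -0.12066726  0.06989446]
((229.5, 230.5), (29.0, 23.0), 90.0)
[[0.5977 0.1716 0.008 ]
 [0.5977 0.0962 0.008 ]
 [0.5021 0.0945 0.008 ]
 [0.5021 0.1691 0.008 ]]
```

View pics/z1.png

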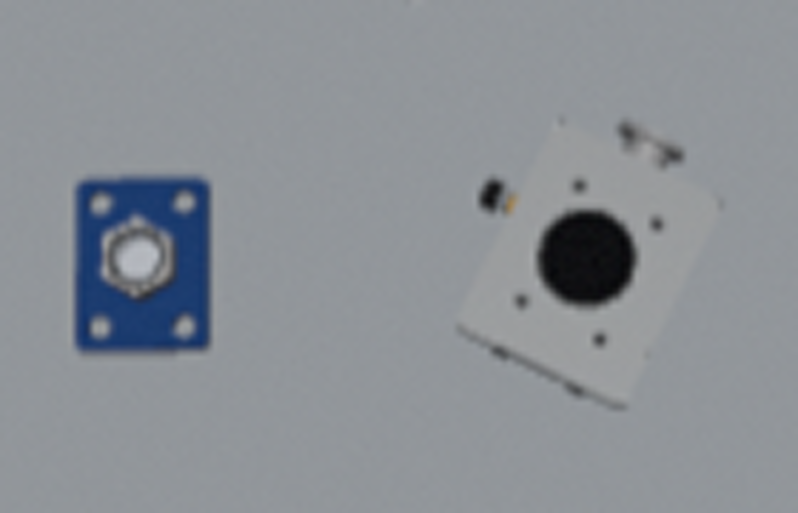

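View pics/z2.png

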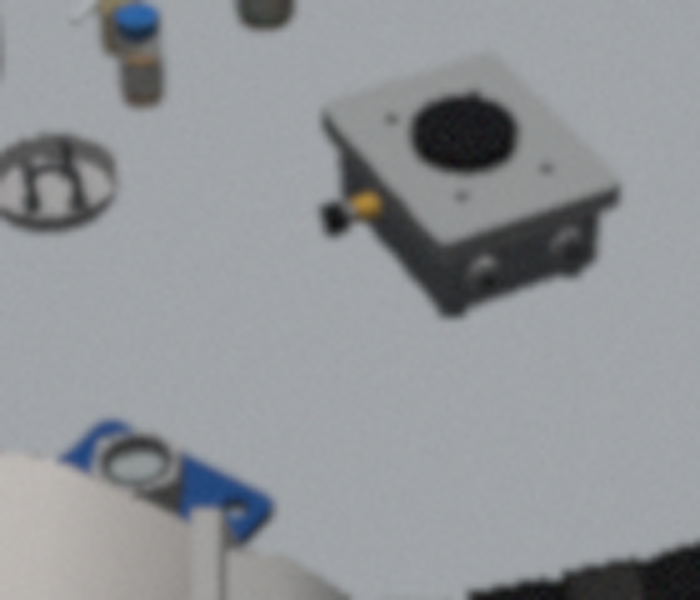

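```bash
cat >> h.py <<'E'
from scipy.optimize import least_squares
H4=np.array([[36,24],[-36,24],[-36,-24],[36,-24]])/1e3
def cen(w,uv,r):
    v,u=np.indices(w.shape); k=np.hypot(u-uv[0],v-uv[1])<=r; ww=np.clip(w,0,None)*k
    return np.array([(u*ww).sum(),(v*ww).sum()])/ww.sum()
def fit(W):  # yaw, xy of H4 onto W, with scale
    A,B=H4,W[:,:2]; c=B.mean(0); M=(A.T@(B-c)); yaw=np.arctan2(M[0,1]-M[1,0],M[0,0]+M[1,1])
    R=np.array([[np.cos(yaw),-np.sin(yaw)],[np.sin(yaw),np.cos(yaw)]]); return c,yaw,(((B-c)@R)-A)*1e3
E
python3 - <<'E'
from h import *
p,N=0,6
p=np.mean([robot.capture("top")[0].astype(float) for _ in range(N)],0); np.save("topavg.npy",p)
g=p.mean(2)
X=lambda a:np.array([(x/5.7+205-.41,y/5.7+185-.41) for x,y in a])
t=X([(579,186),(521,301),(600,340),(657,224)])  # order guess: +x is up; +y left => thread0 up-left
bgd=cv2.medianBlur(g.astype(np.uint8),11).astype(float)
tc=[]
for q in t:
    for _ in range(3):
        v,u=np.indices(g.shape); k=(np.hypot(u-q[0],v-q[1])<4.5); b=np.percentile(g[k],60)
        q=cen(b-4-g,q,3)
    tc.append(q)
T=onplane("top",tc,.061); print(np.round(tc,2),T.round(4)); print("chamber",fit(T))
cq=X([(587,258)])[0]
for _ in range(3): cq=cen(120-g,cq,12)
print("cap",onplane("top",cq,.072))
sat=p[...,0]-p[...,2]
h=X([(101,204),(101,327),(184,327),(184,203)]);hc=[]
for q in h:
    for _ in range(3):q=cen(60-sat,q,2.6)
    hc.append(q)
Hh=onplane("top",hc,.004);print(np.round(hc,2));print("plate",fit(Hh))
print("hex",onplane("top",X([(138,258)]),.036))
m=(sat>45).astype(np.uint8); m[:200]=0;m[260:]=0;m[:,:210]=0;m[:,250:]=0
mo=cv2.moments(cv2.convexHull(cv2.findNonZero(m)));print(onplane("top",(mo["m10"]/mo["m00"],mo["m01"]/mo["m00"]),.008))
print(robot.sense()["time"])
E
```

```text
[[306.15 217.13]
 [296.03 237.35]
 [309.8  244.11]
 [319.79 223.82]] [[ 0.5845 -0.1154  0.061 ]
 [ 0.5198 -0.0832  0.061 ]
 [ 0.4984 -0.1264  0.061 ]
 [ 0.563  -0.1584  0.061 ]]
chamber (array([ 0.54139515, -0.12081436]), np.float64(-0.46119377911208775), array([[ 0.16383237,  0.04968178],
       [-0.13775938,  0.09778986],
       [-0.07298517, -0.11517186],
       [ 0.04691218, -0.03229978]]))
cap [[ 0.54217921 -0.11895343  0.072     ]]
[[222.19 220.15]
 [222.06 241.92]
 [236.83 241.7 ]
 [236.84 219.83]]
plate (array([0.54909266, 0.13335183]), np.float64(0.018632783568153673), array([[-0.06776152, -0.00322321],
       [ 0.02922669,  0.03415259],
       [-0.10679638, -0.00846271],
       [ 0.14533121, -0.02246667]]))
hex [[0.54739869 0.13190074 0.036     ]]
[[0.54931973 0.13343433 0.008     ]]
0.4
```

```bash
cat >> h.py <<'E'
from scipy.spatial.transform import Rotation as Ro
def go(x,y,z,ty=None):
    s=robot.sense(); R=Ro.from_rotvec(s["orientation"]).as_matrix(); d=np.array([x,y,z])-s["tcp_pos"]
    print("t",s["time"],"tcp",s["tcp_pos"].round(4),"tooly ang",np.arctan2(R[1,1],R[0,1]).round(4),"tilt",np.round(R[:2,2],4),"q",s["q"].round(3))
    print("shift tool",(R.T@d).round(4),"rows",np.linalg.norm(d)/.0417)
    if ty is not None:
        a=np.arctan2(R[1,1],R[0,1]); e=(ty-a+np.pi/2)%np.pi-np.pi/2; print("turn about tool z",round(-e,4))
E
python3 -c "
from h import *
go(.5422,-.119,.16)"
```

```text
t 0.4 tcp [ 0.1851 -0.5442  0.2053] tooly ang -1.243 tilt [-0.0001  0.0004] q [-1.393  0.207  1.542 -0.     1.394 -0.15 ]
shift tool [ 0.475  -0.2876  0.0454] rows 13.360766542699327
```

```bash
R=; python3 shift.py '.0316 -.0192 .003 0;.0316 -.0192 .003 0;.0316 -.0192 .003 0;.0316 -.0192 .003 0;.0316 -.0192 .003 0;.0316 -.0192 .003 0;.0316 -.0192 .003 0;.0316 -.0192 .003 0;.0316 -.0192 .003 0;.0316 -.0192 .003 0;.0316 -.0192 .003 0;.0316 -.0192 .003 0;.0316 -.0192 .003 0;.0316 -.0192 .003 0;.0316 -.0192 .003 0;0 0 0 0;0 0 0 0;0 0 0 0;0 0 0 0' 1.0
python3 -c "
from h import *
go(.5422,-.119,.0655)
cv2.imwrite('pics/g1.png',cv2.resize(robot.capture('scene')[0][80:280,200:400],None,fx=3,fy=3))"
```

```text
time: 1.98
tcp_pos: [0.5405, -0.1201, 0.1605]
orientation: [3.1, 0.511, -0.001]
contact_force: [0.2, -0.1, 0.7]
opening: 1.002
finger_force: 0.0
t 1.9833 tcp [ 0.5405 -0.1201  0.1605] tooly ang -1.2443 tilt [-0.0004 -0.0004] q [-0.375  0.203  1.642 -0.     1.296  0.87 ]
shift tool [ 0.002  -0.0006  0.095 ] rows 2.278439392813669
```

View pics/g1.png

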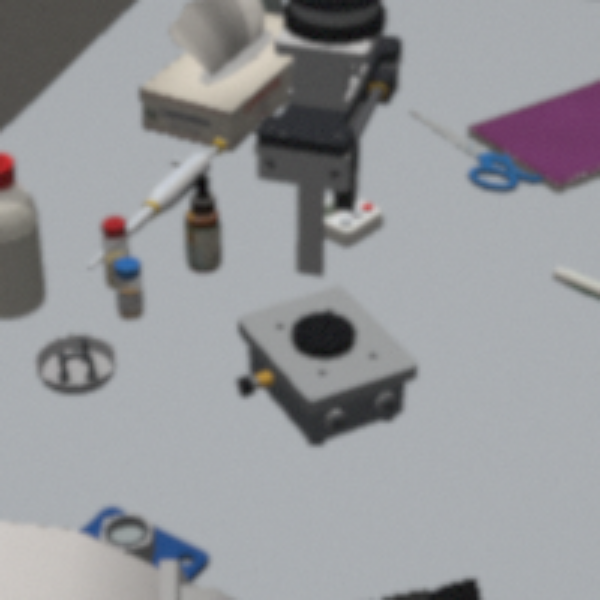

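```bash
python3 shift.py '.002 -.0006 .02 0;0 0 .025 0;0 0 .02 0;0 0 .015 0;0 0 .01 0;0 0 .004 0;0 0 0 0;0 0 0 0'
python3 shift.py '0 0 0 0;0 0 0 0;0 0 0 0;0 0 0 0;0 0 0 0;0 0 0 0;0 0 0 0;0 0 0 0;0 0 0 0;0 0 0 0;0 0 0 0;0 0 0 0' 0.0
```

```text
time: 2.7
tcp_pos: [0.5433, -0.1186, 0.0672]
orientation: [3.099, 0.511, 0.002]
contact_force: [0.3, 0.3, -0.1]
opening: 0.999
finger_force: 0.0
time: 3.7
tcp_pos: [0.5429, -0.1179, 0.0665]
orientation: [3.099, 0.513, 0.0]
contact_force: [-0.5, 1.1, 2.2]
opening: 0.555
finger_force: 30.0
```

```bash
python3 shift.py '0 0 -.01 0;0 0 -.02 0;0 0 -.03 0;0 0 -.02 0;0 0 0 0;0 0 0 0'
python3 -c "
from h import *
go(.42,.03,.145,-1.552)"
```

```text
time: 4.2
tcp_pos: [0.544, -0.1184, 0.1483]
orientation: [3.098, 0.512, 0.005]
contact_force: [-0.4, 0.2, 0.2]
opening: 0.557
finger_force: 30.0
t 4.2 tcp [ 0.544  -0.1184  0.1483] tooly ang -1.243 tilt [ 0.0035 -0.0014] q [-0.37   0.219  1.65  -0.     1.269  0.873]
shift tool [-0.0696 -0.1804  0.0026] rows 4.637737225048022
turn about tool z 0.309
```

```bash
python3 shift.py '-.0087 -.0225 0 0;-.0087 -.0225 0 0;-.0087 -.0225 0 0;-.0087 -.0225 0 0;-.0087 -.0225 0 0;-.0087 -.0225 0 0;-.0087 -.0225 0 0;-.0087 -.0225 0 0;0 0 .02 .103;0 0 .03 .103;0 0 .03 .103;0 0 .025 0;0 0 .015 0;0 0 0 0;0 0 0 0;0 0 0 0'
python3 -c "
from h import *
go(.42,.03,.005,-1.552)
cv2.imwrite('pics/c1.png',cv2.resize(robot.capture('scene')[0][130:330,200:400],None,fx=3,fy=3))"
```

```text
time: 5.53
tcp_pos: [0.4191, 0.0301, 0.0266]
orientation: [-3.141, -0.029, 0.0]
contact_force: [0.8, -0.3, 0.3]
opening: 0.555
finger_force: 30.0
t 5.5333 tcp [0.4191 0.0301 0.0266] tooly ang -1.5521 tilt [-0.0001  0.    ] q [-0.135  0.128  2.059  0.     0.955  1.417]
shift tool [0.0009 0.0001 0.0216] rows 0.5190366008917547
turn about tool z -0.0001
```

View pics/c1.png

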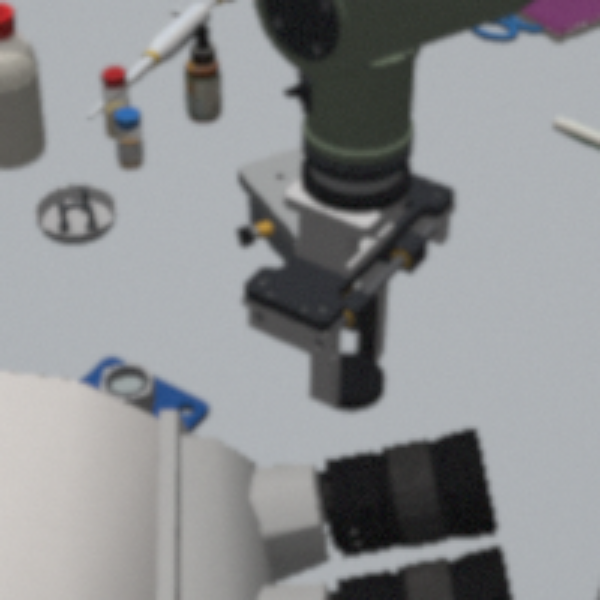

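```bash
python3 shift.py '0 0 .01 0;0 0 .007 0;0 0 .003 0;0 0 .0015 0;0 0 0 0;0 0 0 0;0 0 0 0'
```

```text
time: 6.17
tcp_pos: [0.4194, 0.0301, 0.0053]
orientation: [3.141, 0.03, 0.001]
contact_force: [0.7, 0.4, -0.8]
opening: 0.555
finger_force: 30.0
```

```bash
python3 shift.py '0 0 .0008 0;0 0 0 0;0 0 0 0'; python3 shift.py '0 0 0 0;0 0 0 0;0 0 0 0;0 0 0 0;0 0 0 0;0 0 0 0;0 0 0 0;0 0 0 0' 1.0; python3 shift.py '0 0 -.015 0;0 0 -.03 0;0 0 -.035 0;0 0 -.025 0;0 0 -.02 0;0 0 0 0;0 0 0 0'
python3 -c "
from h import *
go(.5491,.1334,.13,.0186-np.pi/2)
"
```

```text
time: 6.42
tcp_pos: [0.4195, 0.0301, 0.0045]
orientation: [3.141, 0.03, 0.001]
contact_force: [-1.1, -0.0, 2.0]
opening: 0.555
finger_force: 30.0
time: 7.08
tcp_pos: [0.419, 0.0301, 0.0041]
orientation: [-3.141, -0.03, 0.0]
contact_force: [-0.7, 0.1, 0.5]
opening: 0.997
finger_force: 0.0
time: 7.67
tcp_pos: [0.4199, 0.03, 0.13]
orientation: [3.141, 0.03, 0.005]
contact_force: [0.0, 0.1, -0.5]
opening: 1.002
finger_force: 0.0
t 7.6667 tcp [0.4199 0.03   0.13  ] tooly ang -1.552 tilt [ 0.0029 -0.0004] q [-0.135 -0.05   1.983 -0.     1.205  1.417]
shift tool [ 0.1311 -0.101   0.0003] rows 3.968464098469188
turn about tool z 0.0002
```

```bash
python3 shift.py '.0218 -.0168 0 0;.0218 -.0168 0 0;.0218 -.0168 0 0;.0218 -.0168 0 0;.0218 -.0168 0 0;.0218 -.0168 0 0;0 0 0 0;0 0 0 0;0 0 0 0;0 0 0 0'
python3 -c "
from h import *
go(.5491,.1334,.0115,.0186-np.pi/2)
a=robot.capture('top')[0][185:305,205:345];b=robot.capture('scene')[0][130:270,210:350]
cv2.imwrite('pics/p1.png',np.hstack([cv2.resize(a,(400,343)),cv2.resize(b,(343,343))]))"
```

```text
time: 8.5
tcp_pos: [0.5461, 0.1327, 0.1277]
orientation: [3.141, 0.029, -0.005]
contact_force: [-0.5, -0.6, 0.2]
opening: 1.002
finger_force: 0.0
t 8.5 tcp [0.5461 0.1327 0.1277] tooly ang -1.5525 tilt [-0.0033 -0.0005] q [ 0.084  0.257  1.649 -0.     1.239  1.637]
shift tool [ 0.0034 -0.0007  0.1162] rows 2.787136215483569
turn about tool z -0.0003
```

View pics/p1.png

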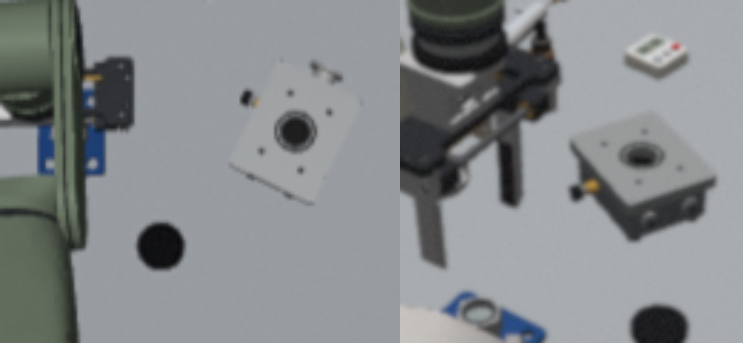

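```bash
python3 - <<'E'
from h import *
g=robot.capture("top")[0].astype(float).mean(2)
q=proj("top",[.4194,.03,.012])[0]
for _ in range(4): q=cen(120-g,q,13)
print(q,onplane("top",q,.0119))
E
python3 shift.py '.0034 -.0007 .02 0;0 0 .03 0;0 0 .025 0;0 0 .018 0;0 0 .01 0;0 0 .006 0;0 0 0 0;0 0 0 0;0 0 0 0;0 0 0 0'
python3 -c "
from h import *
go(.5491,.1334,.0115,.0186-np.pi/2)
"
```

```text
[260.83775887 270.71388678] [[0.41873765 0.02914338 0.0119    ]]
time: 9.48
tcp_pos: [0.5527, 0.1342, 0.0217]
orientation: [-3.141, -0.029, -0.005]
contact_force: [-0.0, 0.6, -0.9]
opening: 1.002
finger_force: 0.0
t 9.4833 tcp [0.5527 0.1342 0.0217] tooly ang -1.552 tilt [0.003  0.0003] q [0.086 0.408 1.701 0.    1.03  1.638]
shift tool [-0.0036  0.0008  0.0102] rows 0.26041045609640834
turn about tool z 0.0002
```

```bash
for i in 1 2 3; do python3 shift.py '0 0 0 0;0 0 0 0' | grep tcp; done
python3 -c "
from h import *
go(.5491,.1340,.0115,.0186-np.pi/2)
"
```

```text
tcp_pos: [0.5519, 0.1342, 0.021]
tcp_pos: [0.5514, 0.1341, 0.0204]
tcp_pos: [0.5512, 0.1341, 0.0201]
t 9.9833 tcp [0.5512 0.1341 0.0201] tooly ang -1.552 tilt [-0.0001 -0.    ] q [ 0.086  0.409  1.703 -0.     1.029  1.638]
shift tool [-0.0021  0.0001  0.0086] rows 0.212719999227492
turn about tool z 0.0002
```

```bash
python3 shift.py '-.0015 0 .005 0;0 0 .003 0;0 0 0 0;0 0 0 0;0 0 0 0;0 0 0 0;0 0 0 0;0 0 0 0;0 0 0 0;0 0 0 0'
```

```text
time: 10.82
tcp_pos: [0.5499, 0.1341, 0.0123]
orientation: [-3.141, -0.03, -0.0]
contact_force: [-0.2, -0.4, -0.4]
opening: 0.998
finger_force: 0.0
```

```bash
python3 shift.py '0 0 0 0;0 0 0 0;0 0 0 0;0 0 0 0;0 0 0 0;0 0 0 0;0 0 0 0;0 0 0 0;0 0 0 0;0 0 0 0;0 0 0 0;0 0 0 0;0 0 0 0;0 0 0 0' 0.0
python3 shift.py '0 0 -.005 0;0 0 -.01 0;0 0 -.02 0;0 0 -.02 0;0 0 -.02 0;0 0 -.02 0;0 0 -.02 0;0 0 -.01 0;0 0 0 0;0 0 0 0;0 0 0 0;0 0 0 0;0 0 0 0;0 0 0 0;0 0 0 0;0 0 0 0'
python3 -c "
from h import *
go(.5414,-.1203,.13,-.4612-np.pi/2)
"
```

```text
time: 11.98
tcp_pos: [0.5498, 0.134, 0.0122]
orientation: [3.141, 0.03, -0.0]
contact_force: [-0.5, -0.4, 0.4]
opening: 0.403
finger_force: 30.0
time: 13.32
tcp_pos: [0.5496, 0.134, 0.1367]
orientation: [3.141, 0.029, -0.001]
contact_force: [-0.5, 0.1, -3.5]
opening: 0.406
finger_force: 30.0
t 13.3167 tcp [0.5496 0.134  0.1367] tooly ang -1.552 tilt [-0.0007 -0.    ] q [0.086 0.253 1.634 0.    1.255 1.638]
shift tool [-0.013   0.2542  0.0067] rows 6.104797765822228
turn about tool z 0.48
```

```bash
python3 shift.py '0 .006 0 0;-.001 .012 0 0;-.001 .019 0 0;-.001 .019 0 0;-.001 .019 0 0;-.001 .019 0 0;-.001 .019 0 0;-.001 .019 0 0;-.001 .019 0 0;-.001 .019 0 0;-.001 .019 0 0;-.001 .019 0 0;-.001 .019 0 0;-.001 .015 0 0;0 .009 0 0;0 .003 0 0;0 0 0 0'
python3 shift.py '0 0 0 .04;0 0 0 .08;0 0 0 .08;0 0 0 .08;0 0 0 .08;0 0 0 .08;0 0 0 .04;0 0 0 0;0 0 0 0;0 0 0 0;0 0 0 0;0 0 0 0;0 0 0 0;0 0 0 0;0 0 0 0'
python3 -c "
from h import *
go(.5416,-.1201,.0842,-.4612-np.pi/2)
a=robot.capture('top')[0][185:275,250:370];b=robot.capture('scene')[0][130:250,230:350]
cv2.imwrite('pics/f1.png',np.hstack([cv2.resize(a,(400,300)),cv2.resize(b,(400,400))[:300]]) if 0 else cv2.resize(b,None,fx=5,fy=5,interpolation=cv2.INTER_CUBIC))"
```

```text
time: 14.73
tcp_pos: [0.5414, -0.1211, 0.1372]
orientation: [-3.141, -0.027, -0.0]
contact_force: [-0.6, 0.6, -3.5]
opening: 0.402
finger_force: 30.0
time: 15.98
tcp_pos: [0.5415, -0.1201, 0.1371]
orientation: [-3.058, 0.718, 0.0]
contact_force: [-0.3, 0.1, -3.3]
opening: 0.403
finger_force: 30.0
t 15.9833 tcp [ 0.5415 -0.1201  0.1371] tooly ang -2.032 tilt [-0.      0.0001] q [-0.374  0.229  1.662  0.     1.25   1.658]
shift tool [ 0.     -0.0001  0.0529] rows 1.269442845155768
turn about tool z -0.0
```

View pics/f1.png

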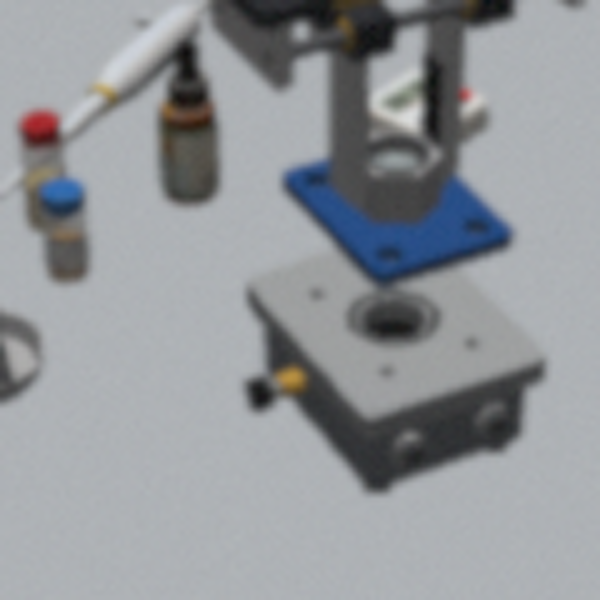

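```bash
cat >> h.py <<'E'
def blobs(n,P,N,f,r,bgr=4.5,pct=60,thr=5):
    p=np.mean([robot.capture(n)[0].astype(float) for _ in range(N)],0); g=f(p); out=[]
    for q in P:
        for _ in range(4):
            v,u=np.indices(g.shape); k=np.hypot(u-q[0],v-q[1])<bgr; b=np.percentile(g[k],pct); q=cen(b-thr-g,q,r)
        out.append(q)
    return np.array(out),p
E
python3 - <<'E'
from h import *
X=lambda a:np.array([(x/5+230-.4,y/5+130-.4) for x,y in a])
t,p=blobs("scene",X([(317,293),(386,371),(472,343)]),4,lambda p:p.mean(2),3)
T=onplane("scene",t,.0615); print(t.round(2),T.round(4)*1)
# ids: compare with top-camera chamber pose
c=np.array([.5414,-.1208]);a=-.4612;R=np.array([[np.cos(a),-np.sin(a)],[np.sin(a),np.cos(a)]])
print("top-cam threads",(c+H4@R.T).round(4))
np.save("sthr.npy",T)
h,_=blobs("scene",X([(315,180),(390,252),(478,226)]),2,lambda p:p[...,0],3.2)
print(h.round(2),onplane("scene",h,.1329).round(4)); print("plate expected",(np.array([.5415,-.1201])+H4@R.T).round(4))
E
python3 shift.py '0 0 .005 0;0 0 .01 0;0 0 .01 0;0 0 .009 0;0 0 .005 0;0 0 .002 0;0 0 0 0;0 0 0 0;0 0 0 0;0 0 0 0;0 0 0 0;0 0 0 0'
python3 -c "
from h import *
go(.5416,-.1201,.0842,-.4612-np.pi/2)"
```

```text
[[292.91 188.34]
 [306.92 203.79]
 [323.87 198.18]] [[ 0.5821 -0.1149  0.0615]
 [ 0.5174 -0.0823  0.0615]
 [ 0.4958 -0.1254  0.0615]]
top-cam threads [[ 0.5843 -0.1153]
 [ 0.5198 -0.0833]
 [ 0.4985 -0.1263]
 [ 0.563  -0.1583]]
[[294.84 165.11]
 [307.47 180.41]
 [324.91 174.85]] [[ 0.5778 -0.1166  0.1329]
 [ 0.5163 -0.0805  0.1329]
 [ 0.4951 -0.1236  0.1329]]
plate expected [[ 0.5844 -0.1146]
 [ 0.5199 -0.0826]
 [ 0.4986 -0.1256]
 [ 0.5631 -0.1576]]
time: 17.38
tcp_pos: [0.5418, -0.1202, 0.0966]
orientation: [3.058, -0.718, 0.001]
contact_force: [0.4, -0.3, -2.7]
opening: 0.404
finger_force: 30.0
t 17.3833 tcp [ 0.5418 -0.1202  0.0966] tooly ang -2.032 tilt [ 0.0008 -0.0003] q [-0.374  0.278  1.694  0.     1.169  1.658]
shift tool [-0.0003 -0.      0.0124] rows 0.29708014244620984
turn about tool z -0.0
```

```bash
cat > fitp.py <<'E'
from h import *
def run(zu,save=None,N=4):
    p=np.mean([robot.capture("scene")[0].astype(float) for _ in range(N)],0)
    c0,a0=np.array([.5395,-.1195]),-.4612
    s=p[...,0]-p[...,2]
    u0,v0,w,h=250,150,110,80; S=6
    def outline(x,y,a,z):
        r=.005; P=[]
        for sx,sy,t0 in((1,1,0),(-1,1,90),(-1,-1,180),(1,-1,270)):
            for t in np.radians(np.arange(t0,t0+91,15)): P.append([sx*(.05-r)+r*np.cos(t),sy*(.038-r)+r*np.sin(t)])
        P=np.array(P);R=np.array([[np.cos(a),-np.sin(a)],[np.sin(a),np.cos(a)]]);W=P@R.T+[x,y]
        return proj("scene",np.r_[np.c_[W,0*W[:,:1]+z],np.c_[W,0*W[:,:1]+z+.008]])
    def ren(x,y,a,z):
        q=cv2.convexHull(((outline(x,y,a,z)-[u0,v0]+.5)*S*16-8).astype(np.int32).reshape(-1,1,2))
        m=np.zeros((h*S,w*S),np.uint8); cv2.fillConvexPoly(m,q,255,shift=4)
        m=cv2.resize(m,(w,h),interpolation=cv2.INTER_AREA)/255.; return cv2.GaussianBlur(m,(0,0),.7)
    ob=np.clip(s[v0:v0+h,u0:u0+w]/np.percentile(s[v0:v0+h,u0:u0+w],93),0,1)
    # weight: band around the nominal outline, without the gripper/hex region
    e=ren(*c0,a0,zu); big=cv2.dilate(e,np.ones((9,9)))-cv2.erode(e,np.ones((5,5)))
    W=(big>.5).astype(float)
    hx=proj("scene",[[c0[0],c0[1],zu+z] for z in(.008,.04,.12)])
    v,u=np.indices((h,w)); far=v+v0<hx[0,1]-1; W[far&(abs(u+u0-hx[1,0])<14)]=0
    from scipy.optimize import minimize
    f=lambda k:(W*(ren(c0[0]+k[0]/1e3,c0[1]+k[1]/1e3,a0+k[2]/50,zu+k[3]/1e3*0)-ob)**2).sum()
    best=min((minimize(f,[i,j,0,0],method="Nelder-Mead",options=dict(initial_simplex=np.array([[i,j,0,0],[i+2,j,0,0],[i,j+2,0,0],[i,j,2,0],[i,j,0,1]]),xatol=.02,fatol=1e-3)) for i in(-1,2) for j in(-1,2)),key=lambda r:r.fun)
    k=best.x; print("plate scene-cam xy",c0+k[:2]/1e3,"yaw",a0+k[2]/50,"cost",best.fun,f([0,0,0,0]))
    T=np.load("sthr.npy"); n=H4[:3];a=-.4612;R=np.array([[np.cos(a),-np.sin(a)],[np.sin(a),np.cos(a)]])
    print("chamber scene-cam xy",(T[:,:2]-n@R.T).mean(0),((T[:,:2]-n@R.T)-(T[:,:2]-n@R.T).mean(0)).round(4).tolist())
    if save:
        b=cv2.resize(p[v0:v0+h,u0:u0+w].astype(np.uint8),None,fx=7,fy=7,interpolation=cv2.INTER_CUBIC)
        o=((outline(*(c0+k[:2]/1e3),a0+k[2]/50,zu)-[u0,v0]+.5)*7).astype(np.int32)
        cv2.polylines(b,[cv2.convexHull(o)],True,(0,255,0),1); cv2.imwrite(save,b)
E
python3 -c "
from fitp import *
s=robot.sense(); print(s['tcp_pos']); run(s['tcp_pos'][2]-.0122,'pics/f2.png')"
```

```text
[ 0.54182398 -0.12023528  0.09658548]
plate scene-cam xy [ 0.53730377 -0.11728753] yaw -0.38866693973547084 cost 173.4318901964508 185.19275162925504
chamber scene-cam xy [ 0.5389225  -0.12006259] [[0.0002, -0.0003], [-0.0, 0.0002], [-0.0002, 0.0001]]
```

View pics/f2.png

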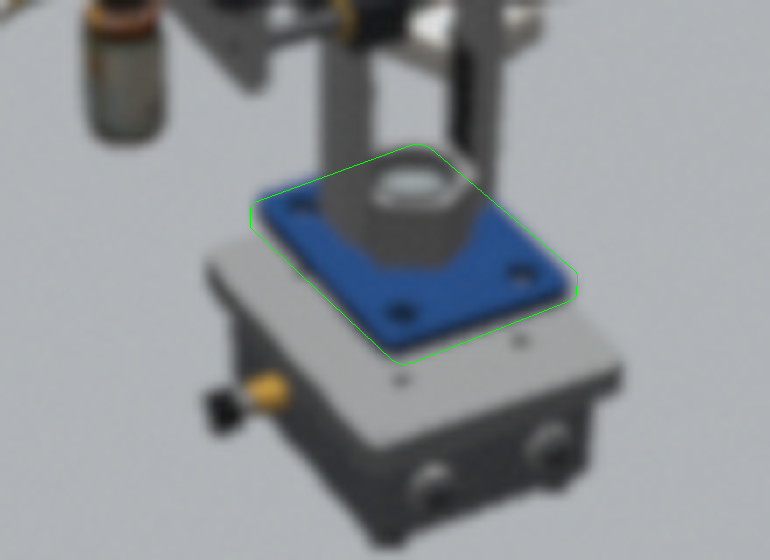

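```bash
sed -i 's/return proj("scene",np.r_.*/return proj("scene",np.c_[W,0*W[:,:1]+z+.008])/; s/np.percentile(s\[v0:v0+h,u0:u0+w\],93)/np.median(s[v0:v0+h,u0:u0+w][s[v0:v0+h,u0:u0+w]>60])/' fitp.py
python3 -c "
from fitp import *
s=robot.sense(); zu=s['tcp_pos'][2]-.0122; run(zu,'pics/f3.png')
X=np.array([[302,205],[401,311],[521,270]])/7+[249.6,149.6]
h,_=blobs('scene',X,3,lambda p:p[...,0],2.6)
c=onplane('scene',h,zu+.008)[:,:2]; a=-.4612;R=np.array([[np.cos(a),-np.sin(a)],[np.sin(a),np.cos(a)]])
print('plate centre from each hole',(c-H4[:3]@R.T).round(4))
t,_=blobs('scene',np.array([[401,379],[521,341]])/7+[249.6,149.6],2,lambda p:p.mean(2),2.5)
print(t,onplane('scene',t,.0615).round(4))
"
```

```text
plate scene-cam xy [ 0.53705101 -0.11674886] yaw -0.4701613175839129 cost 3.659988538528384 15.633257414968634
chamber scene-cam xy [ 0.5389225  -0.12006259] [[0.0002, -0.0003], [-0.0, 0.0002], [-0.0002, 0.0001]]
plate centre from each hole [[ 0.5374 -0.1191]
 [ 0.5376 -0.1174]
 [ 0.5382 -0.118 ]]
[[306.84578267 203.5581934 ]
 [323.33535844 196.40741191]] [[ 0.518  -0.083   0.0615]
 [ 0.5007 -0.1308  0.0615]]
```

Run:
```python
from fitp import *
import scipy.optimize as so
p=np.mean([robot.capture("scene")[0].astype(float) for _ in range(4)],0); t=robot.capture("top")[0]
s=p[...,0]-p[...,2]; zu=robot.sense()["tcp_pos"][2]-.0122; u0,v0,w,h,S=250,150,110,80,8
def pts(x,y,a,z):
    r=.005; P=np.array([[sx*(.05-r)+r*np.cos(q),sy*(.038-r)+r*np.sin(q)] for sx,sy,t0 in((1,1,0),(-1,1,90),(-1,-1,180),(1,-1,270)) for q in np.radians(np.arange(t0,t0+91,15))])
    R=np.array([[np.cos(a),-np.sin(a)],[np.sin(a),np.cos(a)]]);W=P@R.T+[x,y]; return proj("scene",np.c_[W,0*W[:,:1]+z])
def fill(m,q,v): cv2.fillConvexPoly(m,cv2.convexHull((((q-[u0,v0]+.5)*S-.5)*16).astype(np.int32).reshape(-1,1,2)),v,shift=4)
def ren(k):
    x,y,a=.5395+k[0]/1e3,-.1195+k[1]/1e3,-.4612+k[2]/50; m=np.zeros((h*S,w*S),np.float32)
    T=pts(x,y,a,zu+.008); fill(m,np.r_[T,pts(x,y,a,zu)],float(k[3])); fill(m,T,1.)
    return cv2.GaussianBlur(cv2.resize(m,(w,h),interpolation=cv2.INTER_AREA),(0,0),k[4])
ss=s[v0:v0+h,u0:u0+w]; ob=(ss-np.median(ss[ss<25]))/(np.median(ss[ss>60])-np.median(ss[ss<25]))
e=ren([0,0,0,1,.7]); W=(cv2.dilate(e,np.ones((9,9)))-cv2.erode(e,np.ones((7,7)))>.3).astype(float)
v,u=np.indices((h,w)); hx=proj("scene",[.5395,-.1195,zu+.02])[0]
W[(v+v0<hx[1]+1)&(abs(u+u0-hx[0])<14)]=0
f=lambda k:(W*(ren(k)-ob)**2).sum()
b=min((so.minimize(f,[0,0,0,.3,.8],method="Nelder-Mead",options=dict(initial_simplex=np.array([0,0,0,.3,.8])+np.r_[np.zeros((1,5)),np.diag([i,i,1,.2,.3])],maxiter=800)) for i in(-2,2,3)),key=lambda r:r.fun)
print(b.x,b.fun); k=b.x; print("plate",.5395+k[0]/1e3,-.1195+k[1]/1e3,-.4612+k[2]/50,"chamber .5389 -.1201")
A=cv2.resize(p[v0:v0+h,u0:u0+w].astype(np.uint8),(440,320),interpolation=cv2.INTER_CUBIC); 
for z in(zu,zu+.008): cv2.polylines(A,[((pts(.5395+k[0]/1e3,-.1195+k[1]/1e3,-.4612+k[2]/50,z)-[u0,v0]+.5)*4).astype(np.int32)],True,(0,255,0),1)
B=cv2.resize(t[195:265,270:350],(360,320),interpolation=cv2.INTER_CUBIC); cv2.imwrite("pics/f4.png",np.hstack([A,B]))
```

```text
[-2.59809514  2.72901635 -0.2660604  -0.06597602  0.84912652] 4.866196173098599
plate 0.5369019048608727 -0.11677098365224213 -0.4665212080050143 chamber .5389 -.1201
```

View pics/f4.png

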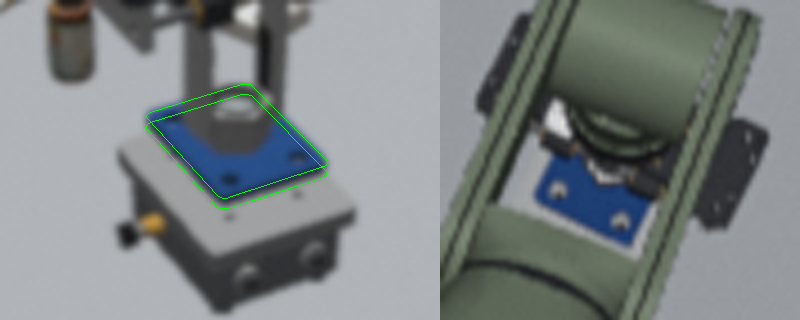

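```bash
cat > topm.py <<'E'
from h import *
def run(N=5):
    s=robot.sense(); zu=s["tcp_pos"][2]-.0122
    p=np.mean([robot.capture("top")[0].astype(float) for _ in range(N)],0); sat=p[...,0]-p[...,2]
    a=-.4612;R=np.array([[np.cos(a),-np.sin(a)],[np.sin(a),np.cos(a)]]);c=np.array([.5414,-.1208])
    W=c+H4[1:3]@R.T; q0=proj("top",np.c_[W,[zu+.004]*2])
    hc=[]
    for q in q0:
        for _ in range(6): q=cen(np.percentile(sat[int(q[1])-5:int(q[1])+6,int(q[0])-5:int(q[0])+6],75)*.75-sat,q,2.6)
        hc.append(q)
    print("tcp",s["tcp_pos"].round(4),"holes px",np.round(hc,2),"expected",q0.round(2))
    E=(onplane("top",hc,zu+.004)[:,:2]-W); print("hole-thread world mm",(E*1e3).round(2),"mean in chamber axes",(E.mean(0)@R*1e3).round(2))
if __name__=="__main__": run()
E
python3 topm.py
```

```text
tcp [ 0.5415 -0.1201  0.0961] holes px [[295.79 236.12]
 [309.74 242.9 ]] expected [[296.19 236.1 ]
 [310.12 242.96]]
hole-thread world mm [[-0.08  1.23]
 [ 0.19  1.16]] mean in chamber axes [-0.48  1.09]
```

```bash
python3 shift.py '0 0 .004 0;0 0 .004 0;0 0 .002 0;0 0 0 0;0 0 0 0;0 0 0 0;0 0 0 0;0 0 0 0;0 0 0 0;0 0 0 0;0 0 0 0;0 0 0 0'
python3 - <<'E'
from h import *
import topm
topm.run()
go(.5415,-.1213,.0852,-.4612-np.pi/2)
for n in("scene","top"):
    c=[robot.capture(n) for _ in range(5)]; p=np.mean([x[0].astype(float) for x in c],0); d=np.mean([x[1] for x in c],0); C=cloud(n,d)
    s=p[...,0]-p[...,2]; near=np.hypot(C[...,0]-.5415,C[...,1]+.12)<.09
    for nm,m,z in(("plate",(s>60),.09),("flange",(s<25)&(p.mean(2)>120)&(abs(C[...,2]-.062)<.012),.062)):
        m=cv2.erode((m&near).astype(np.uint8),np.ones((3,3)))>0
        X=C[m]; X=X[abs(X[:,2]-np.median(X[:,2]))<.008]
        A=np.c_[X[:,:2]-[.5415,-.12],np.ones(len(X))]; k=np.linalg.lstsq(A,X[:,2],rcond=None)[0]
        print(n,nm,len(X),"z med",np.median(X[:,2]).round(4),"plane",k.round(4),"std",(X[:,2]-A@k).std().round(4))
E
```

```text
time: 19.53
tcp_pos: [0.5416, -0.1201, 0.0862]
orientation: [3.058, -0.718, 0.0]
contact_force: [-0.0, -0.1, -2.8]
opening: 0.404
finger_force: 30.0
tcp [ 0.5416 -0.1201  0.0862] holes px [[295.68 236.52]
 [309.48 243.36]] expected [[296.15 236.56]
 [309.99 243.38]]
hole-thread world mm [[0.12 1.45]
 [0.05 1.6 ]] mean in chamber axes [-0.6  1.4]
t 19.7833 tcp [ 0.5416 -0.1201  0.0862] tooly ang -2.032 tilt [ 0. -0.] q [-0.374  0.292  1.701 -0.     1.149  1.658]
shift tool [0.0005 0.0011 0.001 ] rows 0.03639486349363645
turn about tool z 0.0
scene plate 132 z med 0.0815 plane [-0.0021  0.0067  0.0813] std 0.0007
scene flange 252 z med 0.0615 plane [0.0007 0.0022 0.0614] std 0.0007
top plate 88 z med 0.0815 plane [-0.0163  0.009   0.0811] std 0.0015
top flange 15 z med 0.0617 plane [-0.0353  0.0305  0.0594] std 0.0016
```

```bash
python3 shift.py '.0007 .0006 .0008 0;.0007 .0007 .0008 0;0 0 0 0;0 0 0 0;0 0 0 0;0 0 0 0;0 0 0 0;0 0 0 0;0 0 0 0;0 0 0 0;0 0 0 0;0 0 0 0'
python3 - <<'E'
from fitp import *
import topm
topm.run()
s=robot.sense(); zu=s["tcp_pos"][2]-.0122; run(zu)
a=-.4612;R=np.array([[np.cos(a),-np.sin(a)],[np.sin(a),np.cos(a)]])
q=proj("scene",np.c_[[.5385,-.1195]+H4[:3]@R.T,[zu+.008]*3])
h,_=blobs("scene",q,4,lambda p:p[...,0],2.6)
print(((onplane("scene",h,zu+.008)[:,:2]-H4[:3]@R.T-[.5389,-.1201])*1e3).round(2))
E
```

```text
time: 21.28
tcp_pos: [0.5422, -0.1219, 0.0846]
orientation: [3.058, -0.718, 0.0]
contact_force: [-1.0, -0.3, -2.2]
opening: 0.402
finger_force: 30.0
tcp [ 0.5422 -0.1219  0.0846] holes px [[296.33 236.4 ]
 [310.12 243.13]] expected [[296.14 236.63]
 [309.97 243.44]]
hole-thread world mm [[ 0.73 -0.59]
 [ 0.96 -0.47]] mean in chamber axes [ 1.  -0.1]
plate scene-cam xy [ 0.53768029 -0.11840485] yaw -0.4712120651757646 cost 2.86093131259111 6.608114659469095
chamber scene-cam xy [ 0.5389225  -0.12006259] [[0.0002, -0.0003], [-0.0, 0.0002], [-0.0002, 0.0001]]
[[-0.52 -1.09]
 [ 0.15 -0.32]
 [ 0.09 -0.07]]
```

```bash
python3 shift.py '0 0 0 0;0 0 0 0;0 0 0 0;0 0 0 0;0 0 0 0;0 0 0 0;0 0 0 0;0 0 0 0;0 0 0 0;0 0 0 0;0 0 0 0;0 0 0 0'; python3 -c "
from bench import robot
print(robot.close_job())"
```

```text
time: 22.93
tcp_pos: [0.5422, -0.1219, 0.0845]
orientation: [-3.058, 0.718, 0.0]
contact_force: [0.5, 0.2, -3.6]
opening: 0.403
finger_force: 30.0
the job is handed in; nothing more can be done
None
```

I handed the job in at about 23 s: the dust cap lies flat on the bench, and the arm holds the plate level and still, about 10 mm above the flange. The holes sit over the threads to within roughly 1–2 mm by camera measurement (3 mm allowed).

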